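Third hand at the blank jig

TASK

Pick up the square wooden turning blank, lay it flat on the plywood jig between the two cleats and press its end steadily against the sprung stop until the back end of the stop's steel tongue stands level with the gap between the front and rear brass pins, about half-way in; never ram the stop fully home. Do not let go: the program finishes while you are still holding the blank pressed there, so that I can fasten it. Leave the other things on the bench where they are.

Things in the scene. Friction and masses are not known exactly. Their poses are not given: they have to be found in the camera images.
- blank_centre (a point): centre (half-way up) of the turning blank: a plain loose square bar of pale wood, 150 mm long and 22 x 22 mm across, lying flat on the worktop; its length runs along its own y axis, z is up. Both ends are alike. About 0.1 kg.
- jig: the jig, fixed to the worktop: a plywood board 270 mm long (x from -160 to +110 mm), 90 mm wide, 12 mm thick. Origin on the board's underside, on the centre line; the x axis runs along the board in the pressing direction, towards the sprung stop, z up. The blank lies on the board along x, on the centre line, its centre 23 mm above the origin.
- cleats (a point): point on the board's top, midway between the two cleats (27.5 mm ahead of the jig's origin); axes as the jig's. The cleats are low wooden strips, 9 mm high and 14 mm thick, either side of the centre line from x = -5 to +58 mm of the jig, 29 mm apart, the near 20 mm flared outwards to a mouth of 41 mm. The blank's front end goes between them.
- pins (a point): middle of the four brass pins (7 mm high) on top of the aluminium housing behind the cleats, on the housing's top, 42 mm above the worktop; axes as the jig's. Front pair at x = 74, rear pair at x = 82 mm of the jig, 11 mm either side of the centre line. The housing is 46 x 56 mm and 30 mm high on the board, from x = 62 to 108 mm.
- stop_face (a point): middle of the front face of the sprung stop, where the blank's end presses: an upright steel plate 24 mm wide, 30 mm high and 8 mm thick in front of the housing, with a flat steel tongue on top that reaches back over the housing. Out at rest the face is at x = 28 mm of the jig; axes as the jig's. The point moves with the stop.
- stop (a joint): how far the sprung stop is pressed in along the jig's x, in m: 0 out at rest, 0.024 fully home. A linear spring pushes back with 600 N/m (4.8 N at 0.008, 9.6 N at 0.016) and it springs out when let go. The tongue's end is level with the front pins at 0.008 and with the rear pins at 0.016.
- sanding_block: brown rubber sanding block 52x68x24 mm, loose, a bystander; origin at the centre of its underside
- spinning_top: small wooden spinning top 36 mm across, 52 mm high, loose, a bystander; origin at the centre of its underside
- faceplate: brown lathe faceplate, a disc 80 mm across and 20 mm high, loose, a bystander; origin at the centre of its underside
Things that resemble listed ones, but are neither listed nor needed, are in the scene too. Of the things that look like the part that bears blank_centre, the larger one is meant.

How it is judged:
On the way, in this order (a step that is already met when the one before it is completed fails the run):
1. the blank is picked up clear of the worktop (height (world z) of blank_centre above 0.035 m and contact force between the fingers and blank above 1 N), for 0.2 s.
2. the blank lies between the cleats and presses the stop into the band, steadily for a second and a half (value of joint stop between 0.007 and 0.017 m and contact force between blank and stop between 3.5 and 11.5 N and z of blank_centre in the frame of jig between 0.019 and 0.027 m and y of blank_centre in the frame of jig between -0.006 and 0.006 m), for 1.5 s.
At the end, for the whole second after the job is handed in: The fingers still hold the blank at rest, flat on the board (within 4 mm) between the cleats (within 6 mm and 5 degrees of the centre line), and its end presses the sprung stop in by 7 to 17 mm with 3.5 to 11.5 N; the robot itself does not touch the stop (all of step 2 and contact force between each of the arm, the fingers and stop below 0.3 N and contact force between the fingers and blank above 2 N and angle between the y axis of blank_centre and the x axis of jig, either way round below 0.09 rad and linear speed of blank below 0.01 m/s); the arm keeps its last pose, push and grip.
It fails at once if the stop is rammed home (value of joint stop above 0.022 m).
It fails at once if a bystander is disturbed (distance of any of sanding_block, spinning_top, faceplate from where it was at the start of the episode above 0.02 m).
It also fails if it takes over 45 s, if anything falls off the work surface, if the arm or the gripper's body presses on something with over 40 N, if the wrist force passes 120 N, or if a joint passes its speed limit or range.

ROBOT

A 6-joint arm with a two-finger parallel gripper is mounted at the origin on a cart in front of the work surface, level with it; the furniture and walls round the work are solid. World frame = base frame: x ahead of the robot, y to its left, z up, the work surface at z = 0. Lengths are in m, angles in rad, forces in N, time in s.
With the tool pointing down it reaches from about 0.375 to 0.975 m from the base axis. Payload 3.8 kg.
Tool frame: the origin (TCP) lies at the very end of the fingers, on their centre line; the grasp point (between the pads) lies 19 mm behind it; z points along the fingers, y is the line along which they close (so a half turn about z gives the same grasp; the last joint's range is limited). The gripper opens to 85 mm and grips with 20 to 120 N. Pads are 22 mm wide; open, the fingers measure 114 mm over their backs; the gripper's body (76 mm by 85 mm) begins 54 mm behind the grasp point. The pads swing forward as they close: fully open they stand 13 mm farther back than shut.
Start: joints at [-1.299, 0.264, 1.604, -0, 1.274, -0.037], TCP at [0.205, -0.643, 0.231] pointing down, gripper open.
Joint ranges: [-2.63, 2.63], [-0.94, 2.18], [0.31, 2.57], [-1.31, 4.45], [0, 2.66], [-2.55, 2.55]. Speed limits (rad/s): [2.57, 2.57, 3.14, 3.14, 3.14, 3.14].

INTERFACE

Orientations are given as a rotation vector (axis times angle).
In Python, from workcell import monitor, viewer, job gives the robot as it stands. The module is installed in compiled form; this text tells all that it offers.
- The arm moves only by the tool step_arm, never from a script. Its argument "series" is one flat list of numbers, 4 for each row, row after row: the shift along the tool's x, y, z in m, then the turn about the tool's z in rad. A call has 1 to 8 rows; each row is the pose to reach, as a shift and turn from the pose commanded when the call began, along the tool's axes at that moment; what a row does not reach only later rows make up. A row lasts 1/8 s, in which the tool goes at most 62.5 mm and 10.7 degrees, less where a joint would pass 70% of its speed; a pose out of reach is approached as far as the arm can. A call with a gripper value outside its range is refused whole. "gripper" is the opening, from 0 (shut) to 1 (fully open), set as the call begins (left out, the last holds). The fingers move at their own pace and stop on an object; "newtons" is the grip in N (left out, the last holds). Time passes only in rows, so rows that repeat a pose let the fingers close. It gives the time, the measured TCP pose, the force, the opening and the grip force at its end, in the units of the state.
- monitor.read_state(): the state, without advancing time (a new reading comes with each control period).
- viewer.read_camera(name): name is "scene" or "side" or "wrist"; returns a dict with "image" (420x560x3 uint8, red, green, blue), "intrinsics" (3x3 intrinsics, pixels), "T" (4x4, takes a point from camera to world coordinates); the wrist camera has in their place "hand_eye" (4x4, takes a point from camera to tool coordinates, whose origin is the TCP and whose axes are the flange's). Camera axes: x right, y up, looking along -z (the intrinsics and any distortion apply to the point x, -y, -z); pixel columns grow to the right and rows downward; lengths in m; the calibration is good to about 2 mm. A picture is of the moment at which its call begins: read the wrist's pose just before it. There is no depth.
- job.finish_job(): hands the job in; it is judged then, once.
Trained networks look in a picture, given as the dict that the camera call returned (one of the last four; its "shot" number tells which), for a name from the list of things; names that differ only in an ending like _2 or _b are one class to them, and where a whole thing is asked for, a point or a joint stands for the part that bears it (a point fixed in the world has none). Each returns a list of dicts, best first, with "score" (0 to 1); they miss things now and then, are a little off and sometimes report something else, mostly with a low value. They report only what shows in the picture. A call takes as long as a camera call. They do not tell look-alikes from the thing itself.
- viewer.boxes_of(picture, label): "extent" ([centre column, centre row, width, height] in pixels, round what is visible of it).
- viewer.spot_point(picture, label): "point" ([column, row] in pixels: a listed point, or the origin of a listed thing).
The state is a dict: "time": time; "q": joint angles; "joint_vel": joint speeds; "joint_torque": joint torques, N m; "tool_pos": TCP position; "tcp_rot": TCP orientation; "wrist_force": force on the tool from outside, world axes, zero at the start; "torque": the same for the moment, N m; "width": opening from 0.0 (shut) to 1.0 (fully open); "grip_force": force on a finger pad.
Only numpy, scipy, OpenCV 4.12 (cv2) and the standard library are available. Lean on these libraries where they do the work, as an engineer would, in place of code of your own. Each camera call takes 0.05 s, during which the arm holds its last target. There are 200 camera calls.

## Working session

There is one attempt and no reset: what is moved stays moved. The work goes in short steps, Python scripts to look and compute and a tool call to move; the robot and the scene stay as the last step left them, time stands still between calls to the robot, and variables do not carry over. Pictures are saved under pics/ and viewed, at most 10 in all, crops included, and the job is handed in when it is done.

Besides the shell and the picture viewer there is one more tool, called after ">>>" as name(argument=value, ...) on one line, values as JSON. step_arm: Moves the arm, as the interface text tells. Its arguments: {"type":"object","properties":{"series":{"type":"array"},"gripper":{"type":"number"},"newtons":{"type":"number"}},"required":["series"]}

```bash
mkdir -p pics; cat > h.py <<'E'
import numpy as np, cv2
from scipy.spatial.transform import Rotation as R
from workcell import monitor, viewer, job
def snap(name):
    s=monitor.read_state(); p=viewer.read_camera(name)
    if name=="wrist":
        T=np.eye(4); T[:3,:3]=R.from_rotvec(s["tcp_rot"]).as_matrix(); T[:3,3]=s["tool_pos"]
        p["TW"]=T@np.array(p["hand_eye"])
    else: p["TW"]=np.array(p["T"])
    return p
def px2w(p,uv,z):
    K=np.array(p["intrinsics"]); d=np.linalg.solve(K,[uv[0],uv[1],1.]); d=p["TW"][:3,:3]@(d*[1,-1,-1])
    o=p["TW"][:3,3]; return o+d*(z-o[2])/d[2]
def w2px(p,X):
    c=np.linalg.inv(p["TW"])@np.append(X,1); v=np.array(p["intrinsics"])@(c[:3]*[1,-1,-1]); return v[:2]/v[2]
def save(p,n): cv2.imwrite("pics/"+n,p["image"][:,:,::-1])
E
python3 - <<'E'
from h import *
Z=dict(blank_centre=.011,jig=0,cleats=.012,pins=.042,stop_face=.027,sanding_block=0,spinning_top=0,faceplate=0)
ims=[]
for c in ("scene","side"):
    p=snap(c); save(p,c+"0.png"); ims.append(p["image"]); print(c,[k for k in p if k!="image"],p["TW"][:3,3].round(3))
    for l,z in Z.items():
        for d in viewer.spot_point(p,l)[:3]:
            print(l,round(d["score"],2),np.round(d["point"]),px2w(p,d["point"],z)[:2].round(3))
print(monitor.read_state())
cv2.imwrite("pics/s.png",ims[0][:,:,::-1])
E
```

```text
scene ['intrinsics', 'T', 'shot', 'TW'] [-0.506  0.506  0.838]
blank_centre 0.84 [205. 303.] [0.319 0.31 ]
blank_centre 0.6 [208. 255.] [0.497 0.246]
jig 0.63 [259. 229.] [0.571 0.057]
cleats 0.85 [254. 219.] [0.607 0.056]
pins 0.64 [246. 204.] [0.66  0.065]
stop_face 0.41 [254. 221.] [0.579 0.069]
sanding_block 0.4 [257. 219.] [0.62  0.042]
spinning_top 0.6 [180. 218.] [0.728 0.266]
faceplate 0.71 [329. 187.] [ 0.704 -0.273]
side ['intrinsics', 'T', 'shot', 'TW'] [0.406 1.086 0.618]
blank_centre 0.87 [279. 285.] [0.492 0.249]
blank_centre 0.69 [357. 309.] [0.318 0.317]
blank_centre 0.27 [261. 249.] [0.556 0.097]
jig 0.72 [284. 201.] [ 0.527 -0.233]
jig 0.66 [261. 245.] [0.563 0.056]
cleats 0.91 [249. 240.] [0.595 0.056]
pins 0.97 [226. 231.] [0.657 0.063]
pins 0.19 [236. 193.] [ 0.679 -0.187]
stop_face 0.67 [248. 237.] [0.596 0.065]
sanding_block 0.63 [284. 201.] [ 0.528 -0.237]
spinning_top 0.8 [182. 279.] [0.727 0.236]
faceplate 0.8 [236. 195.] [ 0.693 -0.263]
{'time': 0.9, 'q': array([-1.29889655e+00,  2.63877621e-01,  1.60402633e+00, -1.37018775e-05,
        1.27370131e+00, -3.68986953e-02]), 'joint_vel': array([ 2.91464850e-05, -1.62784162e-04, -6.57117548e-04, -1.82559396e-05,
       -1.28678524e-03, -8.48763785e-04]), 'joint_torque': array([ 4.79234386e-04, -5.15046751e+01, -3.67729747e+01,  3.66222116e-05,
        5.75118338e-04, -1.28177970e-06]), 'tool_pos': array([ 0.20513172, -0.64305557,  0.23128057]), 'tcp_rot': array([-3.10420875e+00, -4.83139104e-01,  2.27606220e-05]), 'wrist_force': array([-0.04338701,  0.37715778,  0.74539847]), 'torque': array([-0.0206847 ,  0.00790719, -0.00408943]), 'grip_force': 0.0, 'width': 1.0015468231867137}
```

View pics/scene0.png

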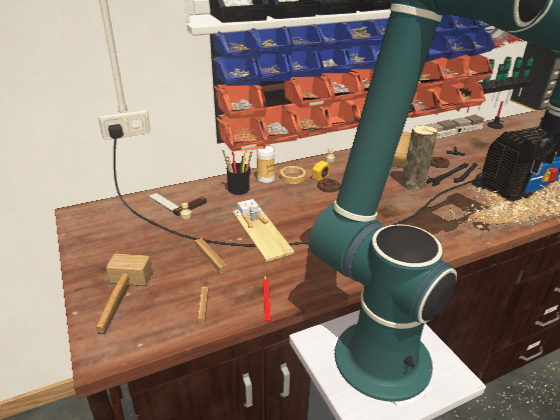

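View pics/side0.png

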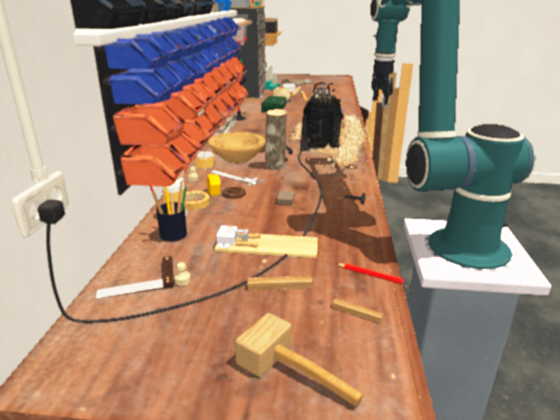

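Look-alikes: the larger bar at scene (208,255) / side (279,285), at about (0.495, 0.248). The smaller bar is at scene (205,303) / side (357,309), and there is also the mallet handle. I choose the larger bar and will check it in a wrist close-up. I'm moving over there via a waypoint clear of the base.

>>> step_arm(series=[0.045,-0.034,-0.02,0,0.09,-0.068,-0.04,0,0.135,-0.102,-0.06,0,0.18,-0.136,-0.08,0,0.225,-0.17,-0.08,0,0.27,-0.204,-0.08,0,0.31,-0.234,-0.08,0,0.338,-0.252,-0.08,0])

```text
time: 1.9
tool_pos: [0.4516, -0.2982, 0.3117]
tcp_rot: [3.104, 0.486, 0.001]
wrist_force: [0.8, 0.0, -0.5]
width: 1.001
grip_force: 0.0
```

>>> step_arm(series=[0.02,-0.057,0,0,0.04,-0.114,0,0,0.06,-0.171,0,0,0.08,-0.228,0,0,0.1,-0.285,0,0,0.12,-0.342,0,0,0.14,-0.399,0,0,0.158,-0.45,0,0])

```text
time: 2.9
tool_pos: [0.464, 0.1786, 0.3117]
tcp_rot: [-3.104, -0.484, -0.002]
wrist_force: [0.3, -0.9, -0.3]
width: 1.001
grip_force: 0.0
```

```bash
python3 - <<'E'
from h import *
p=snap("wrist"); save(p,"w1.png"); s=monitor.read_state(); print(s["time"],s["tool_pos"],s["tcp_rot"],s["q"],p["TW"][:3,3])
Z=dict(blank_centre=.011,jig=0,cleats=.012,pins=.042,stop_face=.027)
for l,z in Z.items():
    for d in viewer.spot_point(p,l)[:3]: print(l,round(d["score"],2),np.round(d["point"]),px2w(p,d["point"],z)[:2].round(4))
E
```

```text
2.95 [0.46376898 0.18451222 0.31151505] [-3.09726414e+00 -4.88097572e-01 -2.17366998e-03] [ 0.3247113  -0.11653382  1.86441293  0.00587968  1.39132658  1.58185606] [0.52892739 0.20003637 0.45385843]
blank_centre 0.58 [169. 234.] [0.3201 0.3107]
jig 0.82 [394. 119.] [0.5724 0.0557]
cleats 0.79 [400.  97.] [0.5992 0.0618]
pins 0.97 [429.  56.] [0.6468 0.0574]
stop_face 0.68 [408.  97.] [0.6005 0.058 ]
```

View pics/w1.png

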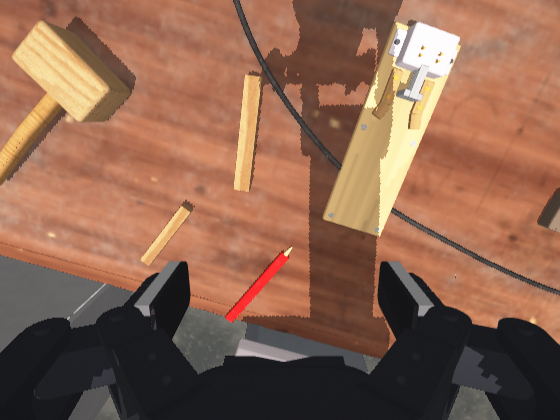

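The wrist image shows the larger bar from (254,74) to (242,190) and the small look-alike at (168,233). The jig runs from its near end at about (350,226) to the housing at about (428,50). The larger bar is confirmed, so I'm measuring both with the arm at rest.

```bash
cat >> h.py <<'E'
def rect(p,seed,z,tol=28,box=None):
    """min-area rectangle (world) of the colour blob round a seed pixel, as if in plane z"""
    im=cv2.GaussianBlur(cv2.cvtColor(p["image"],cv2.COLOR_RGB2LAB),(3,3),0)
    m=np.zeros((422,562),np.uint8)
    cv2.floodFill(im.copy(),m,tuple(int(v) for v in seed),0,(tol+20,9,9),(tol+20,9,9),cv2.FLOODFILL_MASK_ONLY|cv2.FLOODFILL_FIXED_RANGE|(255<<8))
    v,u=np.nonzero(m[1:-1,1:-1]); W=np.array([px2w(p,(a,b),z)[:2] for a,b in zip(u,v)],np.float32)*1000
    return cv2.minAreaRect(W),len(u)
def yaw(s): 
    x=R.from_rotvec(s["tcp_rot"]).as_matrix()[:,0]; return np.degrees(np.arctan2(x[1],x[0]))
E
python3 - <<'E'
from h import *
p=snap("wrist"); s=monitor.read_state(); print(s["tool_pos"],s["tcp_rot"],yaw(s))
q=snap("wrist"); p=q
print([np.round(viewer.spot_point(p,l)[0]["point"]) for l in ("jig","pins")])
# seed: blank middle
b=w2px(p,px2w(p,(248,130),.022)); print(rect(p,b,.022))
a,c=px2w(p,(254,74),.022),px2w(p,(242,190),.022); print((a+c)/2,np.linalg.norm(a-c),np.degrees(np.arctan2(*(a-c)[1::-1])))
n=px2w(p,(351.5,226.5),.012)
for d in viewer.spot_point(p,"pins")[:1]: w=px2w(p,d["point"],.042); print("pins",w,"near",n,np.linalg.norm((w-n)[:2]),np.degrees(np.arctan2(*(w-n)[1::-1])))
e=[px2w(p,x,.012) for x in ((324,217),(379,236))]; print("near edge",e)
for l,z in (("jig",0),("cleats",.012),("stop_face",.027),("blank_centre",.011)):
    for d in viewer.spot_point(p,l)[:2]: print(l,round(d["score"],2),np.round(d["point"]),px2w(p,d["point"],z)[:2].round(4))
save(p,"w2.png")
E
```

```text
[0.4643698  0.17539224 0.31130583] [ 3.10410492e+00  4.81085058e-01 -2.89355472e-05] 17.619619009772293
[array([387., 116.]), array([425.,  54.])]
(((490.9964599609375, 239.96202087402344), (150.35986328125, 22.686817169189453), 9.636021614074707), 1681)
[0.49355482 0.234502   0.022     ] 0.15014871406328173 9.754057928501009
pins [0.6469659  0.05901682 0.042     ] near [0.41264361 0.05508019 0.012     ] 0.23435534893220392 0.9624816733228251
near edge [array([0.41424769, 0.09831885, 0.012     ]), array([0.411011  , 0.01107234, 0.012     ])]
jig 0.84 [387. 116.] [0.5726 0.0623]
cleats 0.79 [398.  96.] [0.5995 0.0614]
stop_face 0.92 [404. 100.] [0.5946 0.0566]
blank_centre 0.66 [164. 233.] [0.3198 0.315 ]
blank_centre 0.63 [247. 135.] [0.492  0.2363]
```

View pics/w2.png

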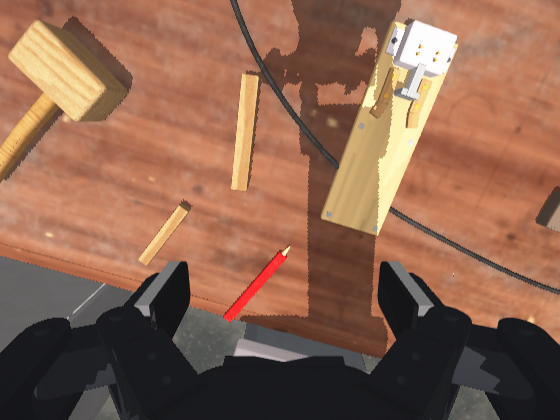

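The larger bar is centred at about (0.491, 0.240), yaw 9.6°, and measures 150×22 mm. I'm moving above it with the gripper half closed, then re-measuring.

>>> step_arm(series=[0.0225,-0.0265,0.04,0.07,0.045,-0.0535,0.08,0.14,0.045,-0.0535,0.13,0.14,0.045,-0.0535,0.18,0.14,0.045,-0.0535,0.21,0.14,0.045,-0.0535,0.21,0.14,0.045,-0.0535,0.21,0.14], gripper=0.55, newtons=50)

```text
time: 4.53
tool_pos: [0.4921, 0.2415, 0.1027]
tcp_rot: [-3.13, -0.265, -0.003]
wrist_force: [1.0, -0.2, -0.2]
width: 0.551
grip_force: 0.0
```

```bash
python3 - <<'E'
from h import *
p=snap("wrist"); s=monitor.read_state(); print(s["time"],s["tool_pos"],yaw(s),s["width"])
T=R.from_rotvec(s["tcp_rot"]).as_matrix()
px=w2px(p,[.491+.03,.245,.022]); print(px,rect(p,px,.022))
for d in viewer.spot_point(p,"blank_centre")[:2]: print(d, px2w(p,d["point"],.011))
save(p,"w3.png")
E
```

```text
4.575 [0.49256979 0.24172536 0.10341103] 9.66295889277827 0.553306374593516
[285.95537435 175.13638251] (((474.6180725097656, 236.20233154296875), (114.22333526611328, 22.477005004882812), 9.039294242858887), 3874)
{'point': [172.1, 376.8], 'score': 0.75} [0.32198236 0.31446347 0.011     ]
```

View pics/w3.png

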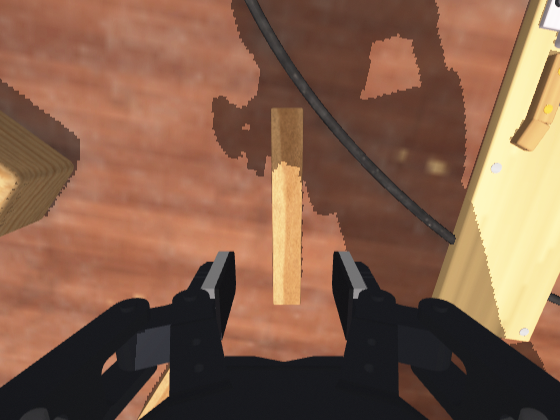

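The bar spans (287,107) to (287,304), centred between the fingers, and the cable clears the right finger.

```bash
python3 - <<'E'
from h import *
p=snap("wrist"); s=monitor.read_state(); print(s["tool_pos"],yaw(s),p["TW"][:3,3])
a,c=px2w(p,(287,107),.022),px2w(p,(287,304),.022); m=(a+c)/2
print(m,np.linalg.norm(a-c),np.degrees(np.arctan2(*(a-c)[1::-1])))
print("tool shift",R.from_rotvec(s["tcp_rot"]).inv().apply(m-s["tool_pos"]))
E
```

```text
[0.49258088 0.24176877 0.10358652] 9.664251140504325 [0.55957583 0.25342932 0.24601396]
[0.49335468 0.23971152 0.022     ] 0.1496345947882065 9.785836769796115
tool shift [0.00010028 0.00223789 0.08158537]
```

>>> step_arm(series=[0,0.002,0.04,0,0,0.002,0.075,0,0,0.002,0.092,0,0,0.002,0.099,0,0,0.002,0.099,0])

```text
time: 5.3
tool_pos: [0.492, 0.2395, 0.003]
tcp_rot: [-3.13, -0.265, -0.002]
wrist_force: [0.6, 0.4, -0.4]
width: 0.551
grip_force: 0.0
```

>>> step_arm(series=[0,0,0,0,0,0,0,0,0,0,0,0,0,0,0,0,0,0,0,0,0,0,0,0], gripper=0, newtons=50)

```text
time: 6.05
tool_pos: [0.4927, 0.2397, 0.0038]
tcp_rot: [-3.13, -0.265, -0.004]
wrist_force: [-0.2, -0.2, 6.2]
width: 0.248
grip_force: 49.9
```

>>> step_arm(series=[0,0,-0.03,0,0,0,-0.07,0,0,0,-0.11,0,-0.016,0.044,-0.11,0.04,-0.032,0.088,-0.11,0.08,-0.048,0.132,-0.11,0.12,-0.063,0.174,-0.11,0.142,-0.063,0.174,-0.11,0.142])

```text
time: 7.05
tool_pos: [0.4572, 0.0548, 0.1119]
tcp_rot: [3.141, 0.036, -0.002]
wrist_force: [0.0, 0.8, -0.4]
width: 0.246
grip_force: 49.3
```

>>> step_arm(series=[0,0,0,0,0,0,0,0])

```text
time: 7.3
tool_pos: [0.4586, 0.0579, 0.1123]
tcp_rot: [-3.141, -0.044, -0.0]
wrist_force: [0.6, 0.1, -0.3]
width: 0.242
grip_force: 49.3
```

```bash
python3 - <<'E'
from h import *
p=snap("wrist"); s=monitor.read_state(); print(s["time"],s["tool_pos"],yaw(s),s["width"],s["grip_force"],s["wrist_force"],p["TW"][:3,3])
for l,z in (("jig",0),("cleats",.012),("stop_face",.027),("pins",.042)):
    for d in viewer.spot_point(p,l)[:2]: print(l,round(d["score"],2),np.round(d["point"]),px2w(p,d["point"],z)[:2].round(4))
save(p,"w4.png")
E
```

```text
7.35 [0.45859133 0.05796625 0.11228262] 1.6204101549083387 0.250181175569275 49.320677518844604 [-0.84568744  0.53842546 -0.99202939] [0.52696678 0.05987432 0.25437779]
jig 0.68 [289.  56.] [0.57   0.0568]
jig 0.36 [286.   6.] [0.6014 0.0599]
cleats 0.86 [287.   6.] [0.5983 0.0591]
```

View pics/w4.png

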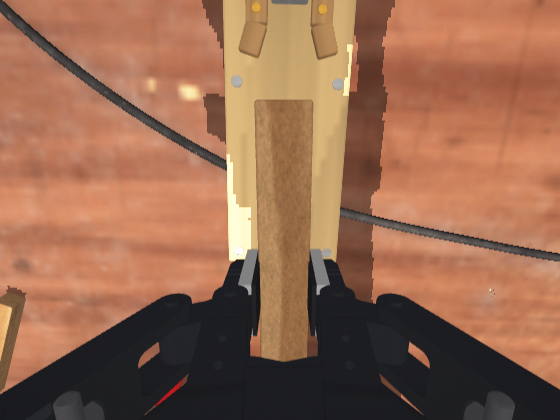

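The blank is held at (255–313, row 101) back to about row 358. Board edges are at (224,0)–(230,260) and (356,0)–(336,260), and the cleat screws at (256,7) and (322,9).

```bash
python3 - <<'E'
from h import *
p=snap("wrist"); s=monitor.read_state(); tp=s["tool_pos"]; T=R.from_rotvec(s["tcp_rot"]); print(tp,yaw(s))
def t(u,v,z): return (T.inv().apply(px2w(p,(u,v),z)-tp)*1000).round(1)
zt=tp[2]-.0038+.022
for n,u,v,z in (("blank FL",255,101,zt),("FR",313,101,zt),("BL",259.5,340,zt),("BR",308.5,340,zt),("screwL",256,7,.021),("screwR",322,9,.021),
 ("mouthL out",240,51,.021),("mouthL in",263,57,.021),("mouthR in",316,58,.021),("mouthR out",338,54,.021),
 ("edge L0",224,0,.012),("L",230,260,.012),("R0",356,0,.012),("R",336,260,.012),("bscrewL",236,81,.012),("bscrewR",338,84,.012)):
    print(n,t(u,v,z))
# edges by row profile
g=cv2.cvtColor(p["image"],cv2.COLOR_RGB2LAB)[:,:,2].astype(int)
for r in (30,70,90,120): print(r,[int(g[r,c]) for c in range(210,245,3)],[int(g[r,c]) for c in range(325,370,3)])
E
```

```text
[0.45844236 0.05753128 0.112228  ] 1.5903300048392652
blank FL [ 74.  -10.6 -18.2]
FR [ 74.   10.7 -18.2]
BL [-29.8 -11.2 -18.2]
BR [-29.8  11.2 -18.2]
screwL [136.3 -17.7  91.2]
screwR [135.1  24.7  91.2]
mouthL out [110.5 -29.   91.2]
mouthL in [106.9 -13.8  91.2]
mouthR in [106.2  21.7  91.2]
mouthR out [108.7  36.3  91.2]
edge L0 [143.  -39.5 100.2]
L [-45.4 -44.5 100.2]
R0 [143.   48.1 100.2]
R [-45.5  43.3 100.2]
bscrewL [ 92.8 -33.7 100.2]
bscrewR [ 90.8  38.6 100.2]
30 [154, 154, 145, 145, 145, 163, 162, 162, 163, 162, 161, 157] [160, 161, 160, 161, 162, 162, 162, 161, 160, 159, 145, 146, 146, 146, 146]
70 [154, 154, 154, 154, 155, 163, 162, 163, 162, 163, 162, 162] [163, 163, 162, 162, 163, 163, 161, 161, 160, 156, 156, 144, 144, 144, 143]
90 [154, 154, 155, 155, 155, 162, 163, 163, 163, 163, 163, 162] [162, 163, 162, 163, 154, 163, 153, 156, 152, 154, 153, 144, 144, 145, 145]
120 [144, 144, 144, 144, 145, 161, 163, 164, 163, 163, 162, 163] [164, 162, 163, 163, 163, 161, 159, 157, 146, 147, 147, 146, 146, 146, 145]
```

>>> step_arm(series=[0.03,0.0013,0.03,0.027,0.03,0.0013,0.065,0.027,0.03,0.0013,0.082,0.027,0.03,0.0013,0.09,0.027,0.03,0.0013,0.09,0.027,0.03,0.0013,0.09,0.027])

```text
time: 8.35
tool_pos: [0.4895, 0.0566, 0.0234]
tcp_rot: [-3.141, 0.0, -0.003]
wrist_force: [-0.1, 0.7, -1.1]
width: 0.243
grip_force: 49.3
```

```bash
python3 - <<'E'
from h import *
p=snap("wrist"); s=monitor.read_state(); print(s["time"],s["tool_pos"],yaw(s),s["width"],s["grip_force"],s["wrist_force"])
for l,z in (("jig",0),("cleats",.012),("stop_face",.027),("pins",.042)):
    for d in viewer.spot_point(p,l)[:2]: print(l,round(d["score"],2),np.round(d["point"]),px2w(p,d["point"],z)[:2].round(4))
save(p,"w5.png")
E
```

```text
8.4 [0.48953751 0.05660646 0.0235404 ] -0.010886130888250724 0.24356478178030797 49.29223358631134 [-0.35818121 -0.35132453 -0.93629297]
jig 0.92 [281.  86.] [0.5723 0.058 ]
jig 0.73 [280.   7.] [0.6061 0.0581]
cleats 0.56 [280.  17.] [0.5987 0.0581]
cleats 0.2 [280.  10.] [0.6016 0.0578]
stop_face 0.84 [282.  12.] [0.5966 0.0573]
```

View pics/w5.png

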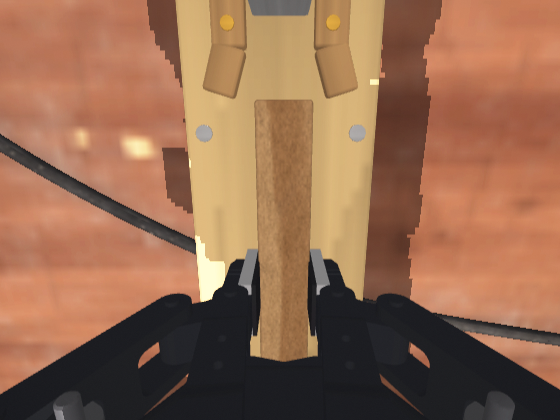

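The blank's front end is at (284,101), just before the mouth. The cleat screws are at (227,22) and (333,22), board screws at (204,133) and (357,133), and the stop plate at (249–312, row 15).

```bash
python3 - <<'E'
from h import *
p=snap("wrist"); s=monitor.read_state(); tp=s["tool_pos"]; T=R.from_rotvec(s["tcp_rot"]); print(tp,yaw(s))
def t(u,v,z): return (T.inv().apply(px2w(p,(u,v),z)-tp)*1000).round(1)
zt=tp[2]+.0182
for n,u,v,z in (("blank FL",255,101,zt),("FR",313,101,zt),("screwL",227,22,.021),("screwR",333,22,.021),("bscrewL",204,133,.012),("bscrewR",357,133,.012),
 ("mouthL in",235,97,.021),("mouthR in",327,97,.021),("stopL",250,14,.042),("stopR",311,14,.042),("stopbotL",249,15,.042)):
    print(n,t(u,v,z))
E
```

```text
[0.4888073  0.05653948 0.02282431] -0.01280931207762339
blank FL [ 74.2 -10.5 -18.1]
FR [ 74.2  10.9 -18.1]
screwL [105.3 -22.7   1.9]
screwR [105.2  20.    1.9]
bscrewL [ 61.4 -37.1  10.9]
bscrewR [61.3 34.4 10.9]
mouthL in [ 76.8 -20.7   1.9]
mouthR in [76.7 18.6  1.9]
stopL [102.3 -11.4 -19.1]
stopR [102.3   9.4 -19.1]
stopbotL [102.  -11.8 -19.1]
```

>>> step_arm(series=[0,-0.0014,0.002,0,0,-0.0014,0.004,0,0,-0.0014,0.006,0,0,-0.0014,0.006,0,0,-0.0014,0.006,0])

```text
time: 9.28
tool_pos: [0.4883, 0.0579, 0.0162]
tcp_rot: [3.142, -0.0, -0.0]
wrist_force: [-0.1, 0.1, -1.4]
width: 0.243
grip_force: 49.3
```

>>> step_arm(series=[0.008,0,0,0,0.015,0,0,0,0.022,0,0,0,0.028,0,0,0,0.03,0,0,0,0.03,0,0,0])

```text
time: 10.02
tool_pos: [0.5185, 0.0579, 0.0162]
tcp_rot: [3.142, -0.0, -0.0]
wrist_force: [1.4, -0.5, -1.1]
width: 0.242
grip_force: 49.3
```

```bash
python3 - <<'E'
from h import *
p=snap("wrist"); s=monitor.read_state(); print(s["time"],s["tool_pos"],yaw(s),s["width"],s["grip_force"],s["wrist_force"])
save(p,"w6.png"); q=snap("side"); save(q,"s6.png")
a=p["image"][:300,140:420]; b=cv2.resize(q["image"][210:270,205:325],None,fx=4,fy=4,interpolation=cv2.INTER_CUBIC)
c=np.zeros((540,760,3),np.uint8); c[:300,:280]=a; c[300:540,280:760]=b; cv2.imwrite("pics/c6.png",c[:,:,::-1])
E
```

```text
10.075 [0.51823851 0.05789471 0.01617194] -0.012548944030221311 0.24945322427160882 49.34562563896179 [ 0.05355187 -0.78864473 -1.18529471]
```

View pics/c6.png

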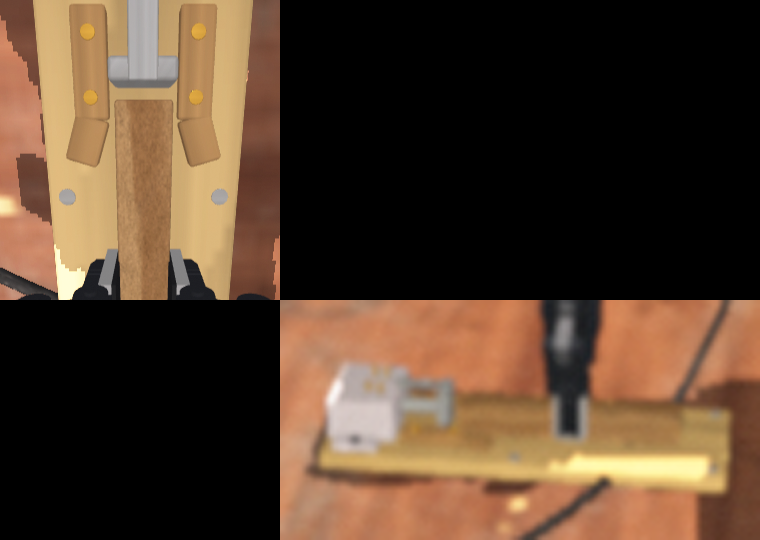

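The blank is centred between the cleats, with its front at row 100 and the stop face at row 86. I'm pressing gently now and watching the force.

>>> step_arm(series=[0.003,0,0,0,0.006,0,0,0,0.008,0,0,0,0.01,0,0,0,0.012,0,0,0,0.014,0,0,0,0.014,0,0,0,0.014,0,0,0])

```text
time: 11.12
tool_pos: [0.5319, 0.0579, 0.0161]
tcp_rot: [3.142, -0.0, -0.002]
wrist_force: [-4.7, 1.3, 1.2]
width: 0.244
grip_force: 49.6
```

```bash
python3 - <<'E'
from h import *
f=[]
for i in range(6):
    p=snap("wrist"); s=monitor.read_state(); f.append(s["wrist_force"])
print(s["time"],s["tool_pos"],yaw(s),s["grip_force"],np.mean(f,0),np.std(f,0)); save(p,"w7.png")
E
```

```text
11.425 [0.53199814 0.05792954 0.01609403] -0.012090539394029305 49.575737714767456 [-4.91671812  0.06110505  0.81355567] [0.27380801 0.64191071 0.32776759]
```

>>> step_arm(series=[0.001,0,0,0,0.002,0,0,0,0.003,0,0,0,0.004,0,0,0,0.004,0,0,0,0.004,0,0,0,0.004,0,0,0,0.004,0,0,0])

```text
time: 12.42
tool_pos: [0.5354, 0.0579, 0.016]
tcp_rot: [3.142, -0.0, -0.003]
wrist_force: [-6.7, -0.7, 2.3]
width: 0.248
grip_force: 49.7
```

```bash
python3 - <<'E'
from h import *
f=[]
for i in range(6):
    p=snap("wrist"); s=monitor.read_state(); f.append(s["wrist_force"])
print(s["time"],s["tool_pos"],yaw(s),s["grip_force"],np.mean(f,0),np.std(f,0))
q=snap("scene")
a=cv2.resize(p["image"][:200,160:410],None,fx=2,fy=2); b=cv2.resize(q["image"][190:265,225:300],None,fx=4,fy=4,interpolation=cv2.INTER_CUBIC)
c=np.zeros((400,800,3),np.uint8); c[:,:500]=a; c[:300,500:]=b; cv2.imwrite("pics/c8.png",c[:,:,::-1])
E
```

```text
12.725 [0.53536009 0.0579116  0.01596064] -0.013308532596029543 49.69688951969147 [-6.70369747  0.14214394  2.28238608] [0.45406353 0.42762104 0.7160939 ]
```

View pics/c8.png

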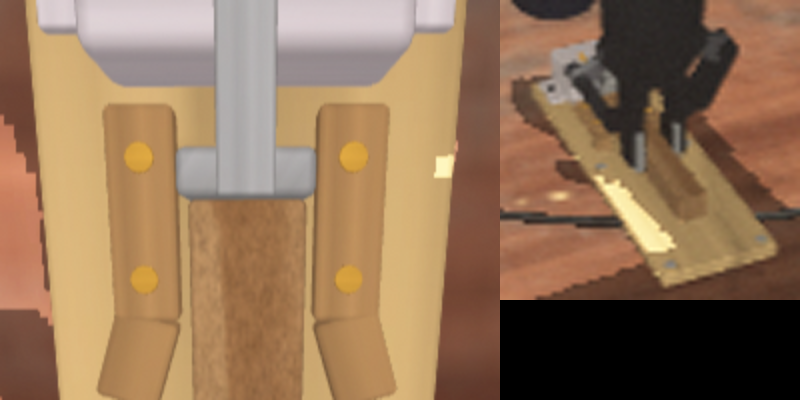

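The blank lies centred against the stop (contact at about (247,197) in the crop). The force of 6.7 N means about 11 mm pressed in, which is mid-band. I'm holding it there, then handing in.

>>> step_arm(series=[0,0,0,0,0,0,0,0,0,0,0,0,0,0,0,0,0,0,0,0,0,0,0,0,0,0,0,0,0,0,0,0])

```text
time: 13.78
tool_pos: [0.5353, 0.0579, 0.016]
tcp_rot: [3.142, -0.0, -0.003]
wrist_force: [-6.7, 0.6, 1.7]
width: 0.246
grip_force: 49.7
```

>>> step_arm(series=[0,0,0,0,0,0,0,0,0,0,0,0,0,0,0,0,0,0,0,0,0,0,0,0,0,0,0,0,0,0,0,0])

```text
time: 14.78
tool_pos: [0.5354, 0.0579, 0.016]
tcp_rot: [3.142, -0.0, -0.003]
wrist_force: [-6.6, -0.4, 1.5]
width: 0.246
grip_force: 49.7
```

```bash
python3 -c "
from workcell import monitor,job
s=monitor.read_state();print(s['time'],s['tool_pos'],s['wrist_force'],s['grip_force'])
print(job.finish_job())"
```

```text
14.775 [0.53536301 0.057917   0.01598368] [-6.60073584 -0.39048136  1.51864537] 49.697502851486206
the job is handed in; nothing more can be done
None
```

The blank is still gripped, lying flat between the cleats and pressing the stop at a steady 6.6 N or so. By the spring rate that is about 11 mm in; the tongue's end and the pins were out of view, so I judged it by force alone. The job was handed in at 14.8 s, and no verdict came back.

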